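# Make up a two-carton pack in the strapping jig

## Task

Make up a two-pack ready for strapping: lay the brown carton flat on the green mark between the jig's two pins, then set the orange carton on it so that the two form one square pile with their edges in line. Then lower the blue cover plate over both pins, handle up, until it rests flush on the pile. Set each piece down, do not drop it, and leave the purple carton and the tape roll where they are.

Things in the scene. Friction and masses are not known exactly. Their poses are not given: they have to be found in the camera images.
- jig: fixed strapping jig: plywood board 110 (x) x 210 (y) x 15 mm with two upright steel pins, 12 mm thick, on its y axis at y = +85 and -85 mm, 80 mm tall above the board, tips tapered. A green 60 x 130 mm rectangle, centred, long along y, marks the pile's place, 14 mm clear of each pin. Origin: centre of the underside, on the bench; z up, y along the line of pins
- pin_a (a point): centre of the tip of the jig's pin at its +y end
- pin_b (a point): centre of the tip of the jig's pin at its -y end
- brown_carton: brown cardboard carton with grey tape, closed and rigid, 60 (x) x 130 (y) x 24 mm (z), about 0.18 kg, loose, flat on the bench. It can be gripped across its 60 mm width from above. Origin: centre of its underside; z up, y along its length; either end may face either way
- orange_carton: orange carton with white tape, same size 60 (x) x 130 (y) x 24 mm, about 0.18 kg, loose, flat on the bench. Origin: centre of its underside; z up, y along its length; either end may face either way
- cover: loose blue plate 70 (x) x 200 (y) x 10 mm, about 0.35 kg, flat on the bench, with two 16 mm through holes on its y axis at y = +85 and -85 mm (2 mm play all round on the pins; either way round fits) and a wooden bridge handle on top. Origin: centre of its underside; z up, y along its length. In place its underside is 63 mm above the bench
- cover_grip (a point): centre of the cover's wooden handle bar: the bar is 22 mm wide (x), 90 mm long (y) and 16 mm high, its middle 37 mm above the plate's underside, held by two steel posts 36 mm either side of the middle; 19 mm are free between bar and plate
- purple_carton: purple carton with white tape, same size as the other cartons, not part of this pack; leave it. Origin: centre of its underside
- tape_roll: loose roll of tan parcel tape lying flat, 92 mm in diameter, 48 mm high; leave it. Origin: centre of its underside
Not all that is in view belongs to the job. Of the things that look like the orange_carton, take the one that is nearest to the robot's base at the start. Several things have the shape of the brown_carton; the one meant has the colours described above.

How it is judged:
On the way, in this order (a step that is already met when the one before it is completed fails the run):
1. the brown carton lies flat on the jig's green mark between the pins, square to the jig and let go (z of brown_carton in the frame of jig between 0.0125 and 0.0175 m and horizontal distance between brown_carton and jig below 0.008 m and angle between the y axis of brown_carton and the y axis of jig, either way round below 0.07 rad and angle between brown_carton's own z axis and vertical below 0.03 rad and contact force between brown_carton and the fingers below 0.1 N and linear speed of brown_carton below 0.02 m/s), for 0.2 s.
2. the orange carton lies squarely on the brown one, which is still on the mark, and is let go (z of brown_carton in the frame of jig between 0.0125 and 0.0175 m and horizontal distance between brown_carton and jig below 0.008 m and angle between the y axis of brown_carton and the y axis of jig, either way round below 0.07 rad and angle between each of brown_carton, orange_carton's own z axis and vertical below 0.03 rad and z of orange_carton in the frame of brown_carton between 0.0215 and 0.0265 m and horizontal distance between orange_carton and brown_carton below 0.006 m and angle between the y axis of orange_carton and the y axis of brown_carton, either way round below 0.07 rad and contact force between each of brown_carton, orange_carton and the fingers below 0.1 N and linear speed of orange_carton below 0.02 m/s), for 0.2 s.
At the end, for the whole second after the job is handed in: Brown carton flat on the jig board, within 8 mm of its centre and 0.07 rad of square; orange flat on it, centres within 6 mm, 0.07 rad; cover over both pins, level to 0.015 rad, underside 60 to 66 mm above the bench (63 is flush), within 6 mm of centre and 0.07 rad; all let go, at rest (all of step 2 and z of cover in the frame of jig between 0.06 and 0.066 m and angle between cover's own z axis and vertical below 0.015 rad and horizontal distance between cover and jig below 0.006 m and angle between the y axis of cover and the y axis of jig, either way round below 0.07 rad and contact force between cover and the fingers below 0.1 N and linear speed of each of brown_carton, cover below 0.02 m/s); the robot touches nothing.
It fails at once if a carton or the cover is dropped: it moves faster than 0.5 m/s while the robot does not touch it (a fall of about 13 mm) ((linear speed of brown_carton above 0.5 m/s and contact force between brown_carton and the arm below 0.05 N and contact force between brown_carton and the fingers below 0.05 N) or (linear speed of orange_carton above 0.5 m/s and contact force between orange_carton and the arm below 0.05 N and contact force between orange_carton and the fingers below 0.05 N) or (linear speed of cover above 0.5 m/s and contact force between cover and the arm below 0.05 N and contact force between cover and the fingers below 0.05 N)).
It fails at once if the purple carton or the tape roll is moved more than 20 mm (distance of any of purple_carton, tape_roll from where it was at the start of the episode above 0.02 m).
It also fails if it takes over 69 s, if anything falls off the work surface, if the arm or the gripper's body presses on something with over 40 N, if the wrist force passes 120 N, or if a joint passes its speed limit or range.

## Robot

A 7-joint arm with a two-finger parallel gripper is mounted at the origin on the work surface. World frame = base frame: x ahead of the robot, y to its left, z up, the work surface at z = 0. Lengths are in m, angles in rad, forces in N, time in s.
With the tool pointing down it reaches from about 0.425 to 1.025 m from the base axis. Payload 9.4 kg.
Tool frame: the origin (TCP) lies midway between the tips of the shut fingers; the grasp point (between the pads) lies 19 mm behind it (r.tcp_to_grasp is the distance from the TCP to the grasp point, in m); z points along the fingers, y is the line along which they close (so a half turn about z gives the same grasp; the last joint's range is limited). The gripper opens to 93 mm and grips with 3 to 60 N. Pads are 15 mm wide; open, the fingers measure 128 mm over their backs; the gripper's body (75 mm by 188 mm) begins 65 mm behind the grasp point.
Start: joints at [-1.277, 0.599, -0.003, 1.599, 0.002, 0.943, -0.08], TCP at [0.263, 0.676, 0.219] pointing down, gripper open.
Joint ranges: [-2.57, 2.57], [-0.35, 1.97], [-1.29, 1.29], [0.11, 2.56], [-1.05, 4.19], [0.11, 1.86], [-2.63, 2.63]. Speed limits (rad/s): [2.22, 2.22, 3.01, 3.01, 3.14, 3.14, 3.14].

## Interface

Orientations are given as a unit quaternion [x, y, z, w].
In Python, from station import r gives the robot as it stands.
- The arm moves only by the tool servo_tool, never from a script. Its argument "targets" is a list of rows, each an object with "offset": the shift along the tool's x, y, z in units of 25 mm (1.0 is 25 mm), a list of three; "twist": the turn about the tool's z in units of 6 degrees (1.0 is 6 degrees). A call has 1 to 12 rows; each row shifts and turns the commanded pose from where the row before left it, along the tool's axes as they then stand; what a row does not reach is not made up. A row lasts 1/8 s, in which the tool goes at most 62.5 mm and 10.7 degrees, less where a joint would pass 70% of its speed; a pose out of reach is approached as far as the arm can. A call is refused whole if a number of a shift passes 1 or a number of a turn 1, either way. A call with a gripper value outside its range is refused whole. "grip" is the opening, from 0 (shut) to 1 (fully open), set as the call begins (left out, the last holds). The fingers move at their own pace and stop on an object; the grip force is fixed at half the most. Time passes only in rows, so rows that do not move let the fingers close. It gives the time, the measured TCP pose, the force, the opening and the grip force at its end, in the units of the state.
- r.observe(): the state, without advancing time (a new reading comes with each control period).
- r.snapshot(name): name is "side" or "top" or "wrist"; returns a dict with "frame" (480x640x3 uint8, red, green, blue), "range_z" (480x640 float32, m along the optical axis (not along the pixel's ray), 0 where there is no reading), "fov_y" (degrees; the focal length in pixels is half the picture's height over the tangent of half this angle, whatever the lens; pixels are square), "cx", "cy" (the principal point, pixels), "dist_coeffs" ([k1, k2, p1, p2, k3] as OpenCV has them; the pictures are not rectified), "pose" (4x4, takes a point from camera to world coordinates); the wrist camera has in their place "tool_from_camera" (4x4, takes a point from camera to tool coordinates, whose origin is the TCP and whose axes are the flange's). Camera axes: x right, y down, z forward; pixel columns grow to the right and rows downward; lengths in m; the calibration is good to about 2 mm. A picture is of the moment at which its call begins: read the wrist's pose just before it.
- r.finish_job(): hands the job in; it is judged then, once.
Trained networks look in a picture, given as the dict that the camera call returned (one of the last four; its "shot" number tells which), for a name from the list of things; names that differ only in an ending like _2 or _b are one class to them, and where a whole thing is asked for, a point or a joint stands for the part that bears it (a point fixed in the world has none). Each returns a list of dicts, best first, with "conf" (0 to 1); they miss things now and then, are a little off and sometimes report something else, mostly with a low value. They report only what shows in the picture. A call takes as long as a camera call. They do not tell look-alikes from the thing itself.
- r.trace(query, picture): "mask" (480x640 bool, what is visible of it).
- r.landmark_of(query, picture): "position" ([x, y, z] in m, in the coordinates of the camera as it stood for that picture, good to about 4 mm: a listed point, or the origin of a listed thing).
The state is a dict: "time_s": time; "joints": joint angles; "qd": joint speeds; "joint_torque": joint torques, N m; "position": TCP position; "tcp_rot": TCP orientation; "wrist_force": force on the tool from outside, world axes, zero at the start; "torque": the same for the moment, N m; "opening": opening from 0.0 (shut) to 1.0 (fully open); "finger_force": force on a finger pad.
Only numpy, scipy, OpenCV 4.12 (cv2) and the standard library are available. Lean on these libraries where they do the work, as an engineer would, in place of code of your own. Each camera call takes 0.05 s, during which the arm holds its last target. There are 200 camera calls.

## Working session

There is one attempt and no reset: what is moved stays moved. The work goes in short steps, Python scripts to look and compute and a tool call to move; the robot and the scene stay as the last step left them, time stands still between calls to the robot, and variables do not carry over. Pictures are saved under pics/ and viewed, at most 10 in all, crops included, and the job is handed in when it is done.

Besides the shell and the picture viewer there is one more tool, called after ">>>" as a command line: name --argument value ..., lists and objects as JSON in quotes. servo_tool: Moves the arm, as the interface text tells. Its arguments: {"type":"object","properties":{"targets":{"type":"array"},"grip":{"type":"number"}},"required":["targets"]}

```bash
ls; mkdir -p pics; cat > h.py <<'E'
import numpy as np, cv2
from scipy.spatial.transform import Rotation as R
from station import r
def K(s):
    f=240/np.tan(np.radians(s['fov_y'])/2)
    return np.array([[f,0,s['cx']],[0,f,s['cy']],[0,0,1.]])
def pose(s,st=None):
    if 'pose' in s: return np.array(s['pose'])
    T=np.eye(4);T[:3,:3]=R.from_quat(st['tcp_rot']).as_matrix();T[:3,3]=st['position']
    return T@np.array(s['tool_from_camera'])
def cloud(s,T):
    d=s['range_z'];v,u=np.mgrid[0:480,0:640]
    p=cv2.undistortPoints(np.stack([u,v],-1).reshape(-1,1,2).astype(np.float64),K(s),np.array(s['dist_coeffs'],float)).reshape(480,640,2)
    P=np.dstack([p[...,0]*d,p[...,1]*d,d])@T[:3,:3].T+T[:3,3]
    P[d<=0]=np.nan
    return P
def w(T,p): return T[:3,:3]@np.array(p)+T[:3,3]
def rect(P,m,zlo,zhi):
    m=m&np.isfinite(P[...,2])&(P[...,2]>zlo)&(P[...,2]<zhi)
    m=cv2.erode(m.astype(np.uint8),np.ones((2,2)))>0
    q=P[m]
    if len(q)<20: return None
    (c,sz,a)=cv2.minAreaRect((q[:,:2]*1000).astype(np.float32))
    b=a if sz[1]>sz[0] else a+90  # angle of width axis; long axis = b+90
    return np.round(c,1),np.round(sorted(sz),1),round((b+90)%180,1),round(float(np.median(q[:,2])),4),len(q)
def save(n,f): cv2.imwrite('pics/'+n,cv2.cvtColor(f,cv2.COLOR_RGB2BGR))
E
cat > a.py <<'E'
from h import *
o=r.observe();print(o['time_s'],o['position'],o['tcp_rot'],o['opening'],r.tcp_to_grasp)
F=[]
for n in ['top','side']:
    s=r.snapshot(n);F.append(s['frame']);T=pose(s);P=cloud(s,T)
    print(n,s['fov_y'],T[:3,3].round(3),s['dist_coeffs'])
    for q in ['jig','pin_a','pin_b','brown_carton','orange_carton','cover','cover_grip','purple_carton','tape_roll']:
        for d in r.landmark_of(q,s): print(q,'L',round(d['conf'],2),w(T,d['position']).round(3))
        if q not in('pin_a','pin_b','cover_grip'):
            for d in r.trace(q,s):
                m=d['mask'];v,u=np.nonzero(m)
                print(q,'M',round(d['conf'],2),'px',u.mean().round(),v.mean().round(),s['frame'][m].mean(0).round(),rect(P,m,.018,.09))
    save(n+'0.png',F[-1])
E
python3 a.py
```

```text
pics
0.0 [0.26255329 0.67523504 0.21774176] [ 1.84303738e-01  9.82868998e-01 -8.12106518e-04 -7.57341639e-05] 0.9979335762427678 0.0188
top 47.93047894269239 [ 0.25  -0.025  1.538] [-0.02150181  0.          0.          0.          0.        ]
jig L 0.6 [ 0.603  0.013 -0.005]
jig M 0.84 px 303.0 205.0 [167. 174. 116.] (array([594.6,   9.8]), array([  4.9, 176. ]), 92.5, 0.0502, 27)
pin_a L 0.82 [ 0.602 -0.073  0.091]
pin_a L 0.6 [0.595 0.099 0.096]
pin_b L 0.82 [ 0.602 -0.073  0.091]
pin_b L 0.6 [0.595 0.099 0.096]
brown_carton L 0.59 [ 0.23  -0.382 -0.005]
brown_carton M 0.89 px 407.0 271.0 [177. 140. 109.] (array([ 411.8, -290.4]), array([ 57. , 126.8]), 69.8, 0.022, 397)
brown_carton M 0.83 px 442.0 336.0 [197. 187. 103.] (array([ 230.1, -385.4]), array([ 54.7, 126.6]), 67.3, 0.0219, 424)
brown_carton M 0.61 px 200.0 196.0 [137. 108. 144.] (array([614.5, 310.1]), array([ 57.9, 128.6]), 75.2, 0.0228, 567)
orange_carton L 0.96 [ 0.79  0.01 -0.  ]
orange_carton L 0.7 [ 0.578 -0.323 -0.003]
orange_carton L 0.45 [0.4   0.255 0.001]
orange_carton M 0.87 px 304.0 143.0 [202. 140. 101.] (a
[... 1894 characters left out ...]
.] (array([382.3, -32.7]), array([88.5, 90. ]), 37.4, 0.0386, 938)
cover L 0.72 [0.401 0.26  0.003]
cover L 0.68 [0.6   0.096 0.093]
cover M 0.91 px 247.0 247.0 [70. 78. 98.] (array([398.2, 247.9]), array([20.6, 88.3]), 91.6, 0.0437, 189)
cover_grip L 0.73 [0.396 0.253 0.039]
purple_carton L 0.56 [0.617 0.308 0.   ]
purple_carton M 0.56 px 311.0 221.0 [104.  85. 106.] (array([614.6, 304.9]), array([ 58.4, 131.9]), 75.8, 0.0247, 398)
tape_roll L 0.59 [ 0.386 -0.027  0.007]
tape_roll M 0.86 px 279.0 294.0 [101.  75.  50.] (array([381.2, -33.5]), array([87.5, 88.5]), 127.4, 0.0386, 935)
tape_roll M 0.75 px 247.0 248.0 [69. 77. 97.] (array([398.2, 246. ]), array([20.6, 84.6]), 91.6, 0.0437, 186)
```

View pics/top0.png

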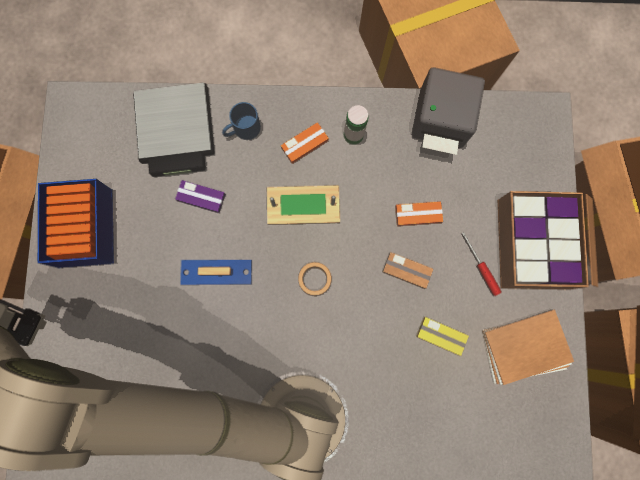

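View pics/side0.png

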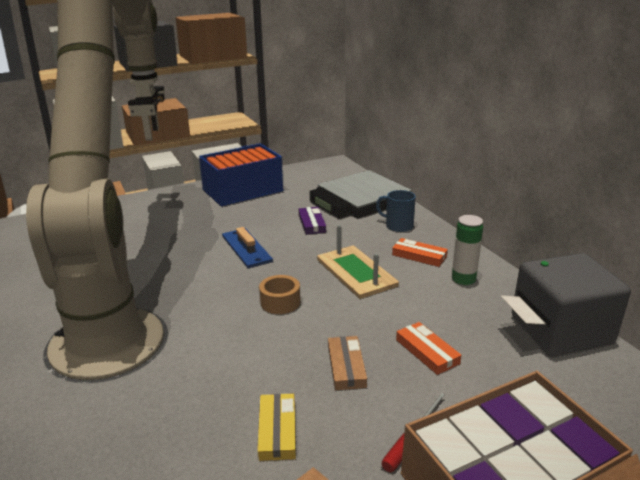

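Top view: brown candidates: (407,270) brown with grey tape, yellow decoy at (442,336), purple at (200,196). Orange candidates: (420,213) at 0.665 m from the base, (304,143) at 0.785 m, and the boxed orange ones at (70,222), farther away. I choose (407,270) and (420,213).

```bash
cat >> h.py <<'E'
def yaw(st): 
    y=R.from_quat(st['tcp_rot']).as_matrix()[:,1]; return np.degrees(np.arctan2(y[1],y[0]))
def plan(goal,gy=None,n=None,st=None):
    "rows (tool axes, 25mm / 6deg units) straight to goal xyz with tool y at gy degrees"
    o=r.observe();y0=yaw(o);dy=0 if gy is None else (gy-y0+180)%360-180
    Rm=R.from_quat(o['tcp_rot']).as_matrix();d=np.array(goal)-o['position']
    print('t',round(o['time_s'],2),'at',np.round(o['position'],4),'yaw',round(y0,2),'open',round(o['opening'],3),'F',np.round(o['wrist_force'],1))
    L=Rm.T@d/.025
    tw=-dy/6
    print('total: offset',L.round(2),'twist',round(tw,2))
    if n:
        for i in range(n):
            A=R.from_euler('z',6*tw/n*i,degrees=True).as_matrix()
            print((A.T@L/n).round(2).tolist(),round(tw/n,2))
E
python3 - <<'E'
from h import *
i=cv2.imread('pics/top0.png')[180:310,370:500]
cv2.imwrite('pics/c.png',cv2.resize(i,None,fx=4,fy=4,interpolation=2))
plan([.6,.012,.26],2.5,24)
s=r.snapshot('wrist');print(np.array(s['tool_from_camera']).round(3),s['fov_y'])
E
```

```text
t 1.6 at [0.2627 0.6757 0.2186] yaw 68.76 open 0.999 F [-0.1  0.2  0.9]
total: offset [-22.19 -19.86  -1.65] twist 11.04
[-0.92, -0.83, -0.07] 0.46
[-0.96, -0.78, -0.07] 0.46
[-1.0, -0.73, -0.07] 0.46
[-1.03, -0.69, -0.07] 0.46
[-1.07, -0.63, -0.07] 0.46
[-1.1, -0.58, -0.07] 0.46
[-1.12, -0.53, -0.07] 0.46
[-1.15, -0.47, -0.07] 0.46
[-1.17, -0.42, -0.07] 0.46
[-1.19, -0.36, -0.07] 0.46
[-1.2, -0.3, -0.07] 0.46
[-1.22, -0.25, -0.07] 0.46
[-1.23, -0.19, -0.07] 0.46
[-1.23, -0.13, -0.07] 0.46
[-1.24, -0.07, -0.07] 0.46
[-1.24, -0.01, -0.07] 0.46
[-1.24, 0.05, -0.07] 0.46
[-1.24, 0.11, -0.07] 0.46
[-1.23, 0.17, -0.07] 0.46
[-1.22, 0.23, -0.07] 0.46
[-1.21, 0.29, -0.07] 0.46
[-1.19, 0.35, -0.07] 0.46
[-1.17, 0.4, -0.07] 0.46
[-1.15, 0.46, -0.07] 0.46
[[ 0.001 -0.964 -0.268  0.073]
 [ 1.     0.001 -0.001 -0.001]
 [ 0.001 -0.268  0.964 -0.166]
 [ 0.     0.     0.     1.   ]] 60.557256092046906
```

View pics/c.png

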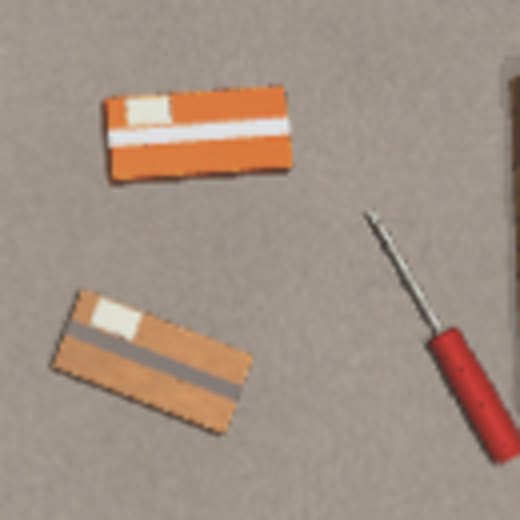

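The crop confirms both: orange with white tape (200,135) and brown with grey tape (150,360).

>>> servo_tool --targets '[{"offset": [-1,-0.9,-0.15],"twist": 0},{"offset": [-1,-0.9,-0.15],"twist": 0},{"offset": [-1,-0.9,-0.15],"twist": 0},{"offset": [-1,-0.9,-0.15],"twist": 0},{"offset": [-1,-0.9,-0.15],"twist": 0},{"offset": [-1,-0.9,-0.15],"twist": 0},{"offset": [-1,-0.9,-0.15],"twist": 0},{"offset": [-1,-0.9,-0.15],"twist": 0},{"offset": [-1,-0.9,-0.15],"twist": 0},{"offset": [-1,-0.9,-0.15],"twist": 0},{"offset": [-1,-0.9,-0.15],"twist": 0},{"offset": [-1,-0.9,0],"twist": 0}]' --grip 1

```text
time_s: 3.15
position: [0.4451, 0.3145, 0.2604]
tcp_rot: [0.184, 0.983, 0.0, 0.0]
wrist_force: [0.5, 0.4, 0.3]
opening: 1.001
finger_force: 0.0
```

>>> servo_tool --targets '[{"offset": [-1,-0.9,0],"twist": 0},{"offset": [-1,-0.9,0],"twist": 0},{"offset": [-1,-0.9,0],"twist": 0},{"offset": [-1,-0.9,0],"twist": 0},{"offset": [-1,-0.9,0],"twist": 0},{"offset": [-1,-0.9,0],"twist": 0},{"offset": [-1,-0.9,0],"twist": 0},{"offset": [-1,-0.9,0],"twist": 0},{"offset": [-1,-0.9,0],"twist": 0},{"offset": [-1,-0.9,0],"twist": 0},{"offset": [0,0,0],"twist": 1},{"offset": [0,0,0],"twist": 1}]'

```text
time_s: 4.65
position: [0.5961, 0.0144, 0.2599]
tcp_rot: [0.288, 0.958, 0.0, 0.0]
wrist_force: [-0.2, -0.4, -0.2]
opening: 1.0
finger_force: 0.0
```

>>> servo_tool --targets '[{"offset": [0,0,0],"twist": 1},{"offset": [0,0,0],"twist": 1},{"offset": [0,0,0],"twist": 1},{"offset": [0,0,0],"twist": 1},{"offset": [0,0,0],"twist": 1},{"offset": [0,0,0],"twist": 1},{"offset": [0,0,0],"twist": 1},{"offset": [0,0,0],"twist": 1},{"offset": [0,0,0],"twist": 1},{"offset": [0,0,0],"twist": 0}]'

```text
time_s: 5.9
position: [0.596, 0.0153, 0.2599]
tcp_rot: [0.69, 0.724, 0.0, 0.0]
wrist_force: [-0.2, 0.3, 0.8]
opening: 1.003
finger_force: 0.0
```

```bash
cat > jig.py <<'E'
from h import *
o=r.observe();s=r.snapshot('wrist');T=pose(s,o);P=cloud(s,T)
print(o['position'].round(4) if hasattr(o['position'],'round') else o['position'],yaw(o))
save('wj.png',s['frame'])
hsv=cv2.cvtColor(s['frame'],cv2.COLOR_RGB2HSV)
g=(hsv[...,0]>45)&(hsv[...,0]<80)&(hsv[...,1]>90)
n,l,st,_=cv2.connectedComponentsWithStats(g.astype(np.uint8))
k=1+np.argmax(st[1:,4]);print('green',st[k],rect(P,l==k,.005,.025))
z=P[...,2]; m=(z>.075)&(z<.11)
n,l,st,c=cv2.connectedComponentsWithStats(m.astype(np.uint8))
for k in range(1,n):
    if st[k,4]>30: q=P[l==k];print('tall',c[k].round(),st[k,4],q.mean(0).round(4),q[:,2].max().round(4))
for q in ['jig','pin_a']:
    for d in r.landmark_of(q,s): print(q,round(d['conf'],2),w(T,d['position']).round(4))
for d in r.trace('jig',s): print(rect(P,d['mask'],.008,.022))
plan([.413,-.292,.25],-20.3)
E
python3 jig.py
```

```text
[0.596  0.0153 0.2599] 2.81176613983848
green [ 291  140   60  125 7166] (array([602.3,   8.3]), array([ 57.5, 126.8]), 92.8, 0.0152, 6823)
tall [609.  35.] 1672 [0.8082 0.1608 0.087 ] 0.0973
tall [321. 117.] 183 [0.5973 0.093  0.0922] 0.0965
tall [320. 311.] 206 [ 0.6054 -0.0737  0.0883] 0.0962
tall [537. 352.] 114 [ 0.8105 -0.1084  0.0819] 0.093
jig 0.71 [ 0.5963  0.0089 -0.0039]
pin_a 0.74 [ 0.6022 -0.074   0.0911]
pin_a 0.71 [0.5955 0.0905 0.092 ]
(array([602. ,   7.8]), array([108.7, 206.9]), 92.8, 0.0149, 20631)
t 6.1 at [0.596  0.0151 0.26  ] yaw 2.86 open 1.003 F [ 1.  -0.2  0.2]
total: offset [-11.9   -7.92   0.4 ] twist 3.86
```

View pics/wj.png

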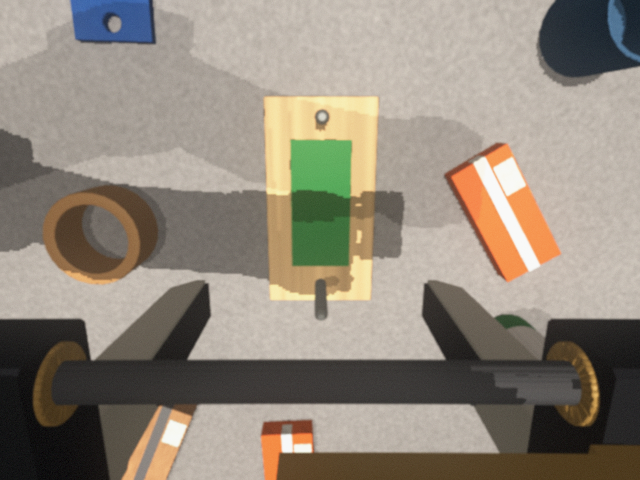

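Wrist view: green mark centred at (321,202) px, giving (0.602, 0.008) at 92.8°, which agrees with the board; pins at (321,117) and (320,300). Now on to the brown carton.

>>> servo_tool --targets '[{"offset": [-1,-0.66,0],"twist": 0},{"offset": [-1,-0.66,0],"twist": 0},{"offset": [-1,-0.66,0],"twist": 0},{"offset": [-1,-0.66,0],"twist": 0},{"offset": [-1,-0.66,0],"twist": 0},{"offset": [-1,-0.66,0],"twist": 0},{"offset": [-1,-0.66,0],"twist": 0},{"offset": [-1,-0.66,0.3],"twist": 0},{"offset": [-1,-0.66,0.5],"twist": 0},{"offset": [-1,-0.66,0.5],"twist": 0},{"offset": [-1,-0.66,0.5],"twist": 0},{"offset": [-0.9,-0.66,0.5],"twist": 0}]'

```text
time_s: 7.6
position: [0.4121, -0.2927, 0.2022]
tcp_rot: [0.69, 0.724, 0.0, 0.0]
wrist_force: [-0.6, 0.8, -0.1]
opening: 0.998
finger_force: 0.0
```

>>> servo_tool --targets '[{"offset": [0,0,0],"twist": 1},{"offset": [0,0,0],"twist": 1},{"offset": [0,0,0],"twist": 1},{"offset": [0,0,0],"twist": 0.86},{"offset": [0,0,0],"twist": 0}]'

```text
time_s: 8.22
position: [0.4126, -0.2916, 0.2024]
tcp_rot: [0.821, 0.571, -0.0, 0.0]
wrist_force: [-0.1, 0.6, -0.4]
opening: 0.998
finger_force: 0.0
```

```bash
cat > look.py <<'E'
from h import *
import sys
def look(q,near,zlo,zhi,big=True):
    o=r.observe();s=r.snapshot('wrist');T=pose(s,o);P=cloud(s,T)
    save('w_%s_%d.png'%(q,o['time_s']*10),s['frame'])
    for d in r.landmark_of(q,s): print(q,round(d['conf'],2),w(T,d['position']).round(4))
    for d in r.trace(q,s):
        m=d['mask'];print('mask',round(d['conf'],2),s['frame'][m].mean(0).round(),rect(P,m,zlo,zhi))
    # depth-only: region around expected place
    a=(np.hypot(P[...,0]-near[0],P[...,1]-near[1])<.12)
    print('depth',rect(P,a,zlo,zhi)); return s,P,T
E
python3 - <<'E'
from look import *
look('brown_carton',(.413,-.292),.02,.03)
plan([.413,-.292,.004],-20.3)
E
```

```text
brown_carton 0.81 [ 0.2304 -0.3893 -0.0037]
brown_carton 0.72 [ 0.4181 -0.292  -0.0022]
mask 0.98 [160. 129. 103.] (array([ 415.9, -294.4]), array([ 59.1, 129.6]), 69.5, 0.0238, 10026)
mask 0.73 [208. 197. 109.] (array([ 235.1, -389.8]), array([ 58.3, 131.9]), 68.6, 0.024, 1464)
depth (array([ 416.1, -294.1]), array([ 59.1, 130.3]), 69.5, 0.0238, 10083)
t 8.38 at [ 0.4126 -0.2916  0.2024] yaw -20.27 open 1.001 F [-0.6  0.4 -1.1]
total: offset [-0.01  0.02  7.94] twist 0.0
```

>>> servo_tool --targets '[{"offset": [-0.05,0.16,1],"twist": 0.03},{"offset": [0,0,1],"twist": 0},{"offset": [0,0,1],"twist": 0},{"offset": [0,0,1],"twist": 0},{"offset": [0,0,1],"twist": 0},{"offset": [0,0,1],"twist": 0},{"offset": [0,0,1],"twist": 0},{"offset": [0,0,0.6],"twist": 0},{"offset": [0,0,0.3],"twist": 0},{"offset": [0,0,0],"twist": 0}]'

```text
time_s: 9.62
position: [0.4158, -0.2943, 0.0048]
tcp_rot: [0.822, 0.569, 0.0, -0.0]
wrist_force: [0.5, -0.4, 0.2]
opening: 1.0
finger_force: 0.0
```

>>> servo_tool --targets '[{"offset": [0,0,0],"twist": 0},{"offset": [0,0,0],"twist": 0},{"offset": [0,0,0],"twist": 0},{"offset": [0,0,0],"twist": 0},{"offset": [0,0,0],"twist": 0},{"offset": [0,0,0],"twist": 0}]' --grip 0.5

```text
time_s: 10.38
position: [0.4159, -0.2941, 0.0051]
tcp_rot: [0.822, 0.569, 0.0, 0.0]
wrist_force: [-0.4, 0.4, 5.8]
opening: 0.641
finger_force: 30.0
```

>>> servo_tool --targets '[{"offset": [0,0,-0.5],"twist": 0},{"offset": [0,0,-1],"twist": 0},{"offset": [0,0,-1],"twist": 0},{"offset": [0.5,0.1,-1],"twist": 0},{"offset": [1,0.2,-1],"twist": 0},{"offset": [1,0.2,-1],"twist": 0},{"offset": [1,0.2,-0.5],"twist": 0},{"offset": [1,0.2,0],"twist": 0},{"offset": [1,0.2,0],"twist": 0},{"offset": [1,0.2,0],"twist": 0},{"offset": [1,0.2,0],"twist": 0},{"offset": [1,0.2,0],"twist": 0}]'

```text
time_s: 11.88
position: [0.5304, -0.1093, 0.1555]
tcp_rot: [0.822, 0.569, 0.0, -0.0]
wrist_force: [-0.2, -1.0, -1.6]
opening: 0.644
finger_force: 30.0
```

>>> servo_tool --targets '[{"offset": [1,0.2,0],"twist": 0},{"offset": [1,0.2,0],"twist": 0},{"offset": [1,0.2,0],"twist": 0},{"offset": [1,0.2,0],"twist": 0},{"offset": [0.9,0.2,0],"twist": 0},{"offset": [0.5,0.04,0],"twist": 0},{"offset": [0,0,0],"twist": -0.9},{"offset": [0,0,0],"twist": -1},{"offset": [0,0,0],"twist": -1},{"offset": [0,0,0],"twist": -0.98},{"offset": [0,0,0],"twist": 0}]'

```text
time_s: 13.25
position: [0.6019, 0.0065, 0.1551]
tcp_rot: [0.691, 0.723, -0.0, -0.0]
wrist_force: [0.1, -0.4, -1.0]
opening: 0.643
finger_force: 30.0
```

```bash
python3 - <<'E'
from look import *
plan([.602,.008,.0205],2.8)
o=r.observe();print(o['finger_force'])
s,P,T=look('brown_carton',o['position'],o['position'][2]+.012,o['position'][2]+.027)
g=(np.hypot(P[...,0]-.602,P[...,1]-.008)<.15)
print('board visible',rect(P,g,.01,.019))
E
```

```text
t 13.25 at [0.6019 0.0065 0.1551] yaw 2.6 open 0.643 F [ 0.1 -0.4 -1. ]
total: offset [0.06 0.01 5.38] twist -0.03
29.99904066324234
brown_carton 0.64 [0.607  0.0051 0.1499]
mask 0.56 [165. 133. 105.] (array([603. ,   6.9]), array([ 59.8, 130.7]), 92.8, 0.1737, 39236)
depth (array([603.1,   6.9]), array([ 88.4, 130.6]), 92.9, 0.1737, 40949)
board visible (array([651.6,  74.9]), array([ 77.2, 227. ]), 165.4, 0.0147, 10221)
```

>>> servo_tool --targets '[{"offset": [0.05,-0.03,0.5],"twist": 0},{"offset": [0,0,1],"twist": 0},{"offset": [0,0,1],"twist": 0},{"offset": [0,0,1],"twist": 0},{"offset": [0,0,1],"twist": 0},{"offset": [0,0,0.5],"twist": 0},{"offset": [0,0,0.25],"twist": 0},{"offset": [0,0,0.13],"twist": 0},{"offset": [0,0,0],"twist": 0}]'

```text
time_s: 14.52
position: [0.6016, 0.0083, 0.0208]
tcp_rot: [0.69, 0.724, 0.0, 0.0]
wrist_force: [0.6, 0.9, -2.0]
opening: 0.641
finger_force: 30.0
```

>>> servo_tool --targets '[{"offset": [0,0,0.03],"twist": 0},{"offset": [0,0,0],"twist": 0}]'

```text
time_s: 14.78
position: [0.6017, 0.0083, 0.0202]
tcp_rot: [0.69, 0.724, 0.0, 0.0]
wrist_force: [0.1, 0.2, 1.7]
opening: 0.644
finger_force: 30.0
```

>>> servo_tool --targets '[{"offset": [0,0,0],"twist": 0},{"offset": [0,0,0],"twist": 0},{"offset": [0,0,0],"twist": 0},{"offset": [0,0,-0.5],"twist": 0},{"offset": [0,0,-1],"twist": 0},{"offset": [0,0,-1],"twist": 0},{"offset": [0,0,-1],"twist": 0},{"offset": [0,0,-1],"twist": 0},{"offset": [0,0,-1],"twist": 0},{"offset": [0,0,-1],"twist": 0},{"offset": [0,0,-0.5],"twist": 0},{"offset": [0,0,0],"twist": 0}]' --grip 1

```text
time_s: 16.27
position: [0.6016, 0.0084, 0.1955]
tcp_rot: [0.69, 0.724, 0.001, 0.0]
wrist_force: [1.0, 0.2, -1.0]
opening: 0.998
finger_force: 0.0
```

```bash
python3 - <<'E'
from look import *
plan([.579,-.326,.2],5.5)
s,P,T=look('brown_carton',(.602,.008),.03,.045)
a=(np.hypot(P[...,0]-.602,P[...,1]-.008)<.16)&(abs(P[...,0]-.602)<.065)&(abs(P[...,1]-.008)<.115)
print('board',rect(P,a,.009,.021))
m=a&(P[...,2]>.08)
n,l,st,c=cv2.connectedComponentsWithStats(m.astype(np.uint8))
for k in range(1,n):
    if st[k,4]>30: q=P[l==k];print('pin',c[k].round(),st[k,4],q.mean(0).round(4))
E
```

```text
t 16.27 at [0.6016 0.0084 0.1955] yaw 2.7 open 0.998 F [ 1.   0.2 -1. ]
total: offset [-13.32  -1.53  -0.19] twist -0.47
brown_carton 0.76 [0.6067 0.0093 0.0071]
mask 0.87 [162. 129. 100.] (array([602.6,   8.4]), array([ 59.1, 128.6]), 92.7, 0.0388, 11163)
depth (array([603.1,  -1.6]), array([ 59.3, 148.5]), 92.8, 0.0388, 11447)
board (array([602.3,   8.1]), array([109.6, 209.1]), 92.7, 0.0147, 17442)
pin [314. 103.] 286 [0.5974 0.0929 0.0922]
pin [327. 393.] 74392 [0.6028 0.0292 0.2869]
pin [314. 342.] 271 [ 0.6056 -0.0736  0.0897]
```

Brown is centred to within 0.5 mm of the board. Next, the orange carton.

>>> servo_tool --targets '[{"offset": [-1,-0.11,0],"twist": 0},{"offset": [-1,-0.11,0],"twist": 0},{"offset": [-1,-0.11,0],"twist": 0},{"offset": [-1,-0.11,0],"twist": 0},{"offset": [-1,-0.11,0],"twist": 0},{"offset": [-1,-0.11,0],"twist": 0},{"offset": [-1,-0.11,0],"twist": 0},{"offset": [-1,-0.11,0],"twist": 0},{"offset": [-1,-0.11,0],"twist": 0},{"offset": [-1,-0.11,0],"twist": 0},{"offset": [-1,-0.11,0],"twist": 0},{"offset": [-1,-0.11,0],"twist": 0}]'

```text
time_s: 17.92
position: [0.5819, -0.2936, 0.1934]
tcp_rot: [0.69, 0.723, -0.0, -0.001]
wrist_force: [0.3, 0.2, 0.1]
opening: 1.001
finger_force: 0.0
```

>>> servo_tool --targets '[{"offset": [-0.9,-0.11,0],"twist": -0.25},{"offset": [-0.4,-0.1,0],"twist": -0.25},{"offset": [0,0,0],"twist": 0},{"offset": [0,0,0],"twist": 0}]'

```text
time_s: 18.42
position: [0.5792, -0.3246, 0.1943]
tcp_rot: [0.671, 0.742, 0.0, -0.0]
wrist_force: [0.4, 0.3, 0.4]
opening: 1.001
finger_force: 0.0
```

```bash
python3 - <<'E'
from look import *
look('orange_carton',(.58,-.327),.02,.03)
plan([.58,-.327,.0045],5.8)
E
```

```text
orange_carton 0.76 [ 0.5778 -0.328  -0.0015]
mask 0.88 [202. 140. 107.] (array([ 581.9, -328.3]), array([ 59. , 129.8]), 95.4, 0.0238, 10382)
depth (array([ 581.9, -328.3]), array([ 59.2, 129.8]), 95.5, 0.0238, 10481)
t 18.57 at [ 0.5794 -0.3247  0.1946] yaw 5.76 open 0.999 F [ 0.4  0.4 -0.8]
total: offset [-0.1   0.01  7.61] twist -0.01
```

>>> servo_tool --targets '[{"offset": [-0.15,0.05,1],"twist": 0.05},{"offset": [0,0,1],"twist": 0},{"offset": [0,0,1],"twist": 0},{"offset": [0,0,1],"twist": 0},{"offset": [0,0,1],"twist": 0},{"offset": [0,0,1],"twist": 0},{"offset": [0,0,1],"twist": 0},{"offset": [0,0,0.4],"twist": 0},{"offset": [0,0,0.2],"twist": 0},{"offset": [0,0,0],"twist": 0}]'

```text
time_s: 19.82
position: [0.5809, -0.3293, 0.0051]
tcp_rot: [0.673, 0.74, 0.0, 0.0]
wrist_force: [0.7, 0.8, -0.3]
opening: 1.002
finger_force: 0.0
```

>>> servo_tool --targets '[{"offset": [0,0,0],"twist": 0},{"offset": [0,0,0],"twist": 0},{"offset": [0,0,0],"twist": 0},{"offset": [0,0,0],"twist": 0},{"offset": [0,0,0],"twist": 0},{"offset": [0,0,0],"twist": 0}]' --grip 0.5

```text
time_s: 20.58
position: [0.5808, -0.3293, 0.0049]
tcp_rot: [0.673, 0.74, 0.0, 0.0]
wrist_force: [-0.3, 0.5, 3.7]
opening: 0.643
finger_force: 30.0
```

>>> servo_tool --targets '[{"offset": [0,0,-0.5],"twist": 0},{"offset": [0,0,-1],"twist": 0},{"offset": [0,0,-1],"twist": 0},{"offset": [0,0,-1],"twist": 0},{"offset": [0.5,0,-1],"twist": 0},{"offset": [1,0.1,-1],"twist": 0},{"offset": [1,0.1,-1],"twist": 0},{"offset": [1,0.1,0],"twist": 0},{"offset": [1,0.1,0],"twist": 0},{"offset": [1,0.1,0],"twist": 0},{"offset": [1,0.1,0],"twist": 0},{"offset": [1,0.1,0],"twist": 0}]'

```text
time_s: 22.08
position: [0.5799, -0.1391, 0.1677]
tcp_rot: [0.673, 0.74, 0.0, -0.0]
wrist_force: [-0.5, 0.3, -2.5]
opening: 0.64
finger_force: 30.0
```

```bash
python3 - <<'E'
from look import *
plan([.6017,.0083,.17],2.7)
E
```

```text
t 22.07 at [ 0.5799 -0.1391  0.1677] yaw 5.43 open 0.64 F [-0.5  0.3 -2.5]
total: offset [ 5.79  1.43 -0.09] twist 0.46
```

>>> servo_tool --targets '[{"offset": [1,0.25,0],"twist": 0},{"offset": [1,0.25,0],"twist": 0},{"offset": [1,0.25,0],"twist": 0},{"offset": [1,0.25,0],"twist": 0},{"offset": [1,0.25,0],"twist": 0},{"offset": [0.79,0.18,0],"twist": 0.23},{"offset": [0,0,0],"twist": 0.23},{"offset": [0,0,0],"twist": 0},{"offset": [0,0,0],"twist": 0}]'

```text
time_s: 23.2
position: [0.6022, 0.0054, 0.1674]
tcp_rot: [0.691, 0.723, -0.0, 0.0]
wrist_force: [0.9, -0.9, -1.5]
opening: 0.645
finger_force: 30.0
```

```bash
python3 - <<'E'
from look import *
plan([.6017,.0083,.0442],2.7)
o=r.observe()
look('orange_carton',o['position'],o['position'][2]+.012,o['position'][2]+.027)
E
```

```text
t 23.2 at [0.6022 0.0054 0.1674] yaw 2.58 open 0.645 F [ 0.9 -0.9 -1.5]
total: offset [ 0.12 -0.01  4.93] twist -0.02
orange_carton 0.61 [ 7.868e-01  2.800e-03 -2.000e-04]
mask 0.96 [204. 140. 104.] (array([603.2,   7.2]), array([ 59.8, 130.7]), 92.7, 0.1864, 39962)
mask 0.91 [237. 175. 129.] None
depth (array([603.3,   7.2]), array([ 88.3, 130.7]), 92.7, 0.1864, 41466)
```

>>> servo_tool --targets '[{"offset": [0.06,-0.02,0.5],"twist": 0},{"offset": [0,0,1],"twist": 0},{"offset": [0,0,1],"twist": 0},{"offset": [0,0,1],"twist": 0},{"offset": [0,0,0.7],"twist": 0},{"offset": [0,0,0.4],"twist": 0},{"offset": [0,0,0.2],"twist": 0},{"offset": [0,0,0.1],"twist": 0},{"offset": [0,0,0],"twist": 0}]'

```text
time_s: 24.48
position: [0.6021, 0.008, 0.045]
tcp_rot: [0.691, 0.723, 0.0, 0.0]
wrist_force: [0.4, 0.4, -2.3]
opening: 0.643
finger_force: 30.0
```

>>> servo_tool --targets '[{"offset": [-0.04,-0.01,0],"twist": 0},{"offset": [0,0,0.03],"twist": 0},{"offset": [0,0,0],"twist": 0}]'

```text
time_s: 24.85
position: [0.6017, 0.007, 0.044]
tcp_rot: [0.691, 0.723, 0.0, 0.0]
wrist_force: [0.2, -0.1, -2.2]
opening: 0.647
finger_force: 30.0
```

>>> servo_tool --targets '[{"offset": [0,0,0],"twist": 0},{"offset": [0,0,0],"twist": 0},{"offset": [0,0,0],"twist": 0},{"offset": [0,0,-0.5],"twist": 0},{"offset": [0,0,-1],"twist": 0},{"offset": [0,0,-1],"twist": 0},{"offset": [0,0,-1],"twist": 0},{"offset": [0,0,-1],"twist": 0},{"offset": [0,0,-1],"twist": 0},{"offset": [0,0,-1],"twist": 0},{"offset": [0,0,0],"twist": 0}]' --grip 1

```text
time_s: 26.22
position: [0.6026, 0.0068, 0.2088]
tcp_rot: [0.691, 0.723, 0.002, 0.001]
wrist_force: [-0.3, -0.1, -0.8]
opening: 1.001
finger_force: 0.0
```

```bash
python3 - <<'E'
from look import *
plan([.398,.251,.2],1.5)
s,P,T=look('orange_carton',(.602,.008),.055,.07)
a=(abs(P[...,0]-.602)<.065)&(abs(P[...,1]-.008)<.115)
print('board',rect(P,a,.009,.021))
print('brown layer',rect(P,a,.03,.045))
m=a&(P[...,2]>.08)&(P[...,2]<.12)
n,l,st,c=cv2.connectedComponentsWithStats(m.astype(np.uint8))
for k in range(1,n):
    if st[k,4]>30: q=P[l==k];print('pin',c[k].round(),st[k,4],q.mean(0).round(4))
E
```

```text
t 26.23 at [0.6026 0.0068 0.2088] yaw 2.63 open 1.001 F [-0.3 -0.1 -0.8]
total: offset [10.13 -7.73  0.33] twist 0.19
orange_carton 0.88 [ 0.7904  0.0058 -0.0014]
orange_carton 0.84 [0.6015 0.0093 0.0351]
mask 0.76 [205. 141. 104.] (array([602.7,   7.7]), array([ 59.1, 130.2]), 92.8, 0.0628, 12051)
mask 0.69 [234. 167. 124.] None
mask 0.62 [ 58.  81. 126.] None
depth (array([603. ,  -1.6]), array([ 59.3, 148.8]), 92.7, 0.0628, 12304)
board (array([602.2,   8.3]), array([109.6, 209.4]), 92.8, 0.0147, 14622)
brown layer (array([605.8, -72. ]), array([3.3, 9.8]), 179.9, 0.0389, 57)
pin [312. 102.] 259 [0.5974 0.0929 0.0922]
pin [313. 331.] 243 [ 0.6055 -0.0737  0.0899]
```

Orange is within 1 mm of the brown. Now the cover.

>>> servo_tool --targets '[{"offset": [0.9,-0.7,0],"twist": 0},{"offset": [0.92,-0.7,0],"twist": 0},{"offset": [0.92,-0.7,0],"twist": 0},{"offset": [0.92,-0.7,0],"twist": 0},{"offset": [0.92,-0.7,0],"twist": 0},{"offset": [0.92,-0.7,0],"twist": 0},{"offset": [0.92,-0.7,0],"twist": 0},{"offset": [0.92,-0.7,0],"twist": 0},{"offset": [0.92,-0.7,0],"twist": 0},{"offset": [0.92,-0.7,0],"twist": 0},{"offset": [0.92,-0.7,0],"twist": 0.19},{"offset": [0,0,0],"twist": 0}]'

```text
time_s: 27.88
position: [0.3961, 0.2515, 0.2056]
tcp_rot: [0.697, 0.717, -0.001, -0.0]
wrist_force: [0.1, -0.2, -0.3]
opening: 0.999
finger_force: 0.0
```

```bash
cat > cov.py <<'E'
from look import *
o=r.observe();print(o['position'],yaw(o))
s,P,T=look('cover',(.398,.251),.038,.05)
hsv=cv2.cvtColor(s['frame'],cv2.COLOR_RGB2HSV)
b=(hsv[...,0]>100)&(hsv[...,0]<125)&(hsv[...,1]>100)
b=cv2.morphologyEx(b.astype(np.uint8),cv2.MORPH_CLOSE,np.ones((5,5)))>0
a=(abs(P[...,0]-.398)<.08)&(abs(P[...,1]-.251)<.125)
print('plate',rect(P,a,.006,.014), rect(P,a&b,.006,.014))
print('bar',rect(P,a,.038,.05))
# holes: enclosed low-depth comps near plate
m=a&(P[...,2]<.004); n,l,st,c=cv2.connectedComponentsWithStats(m.astype(np.uint8))
for k in range(1,n):
    if 30<st[k,4]<2000: q=P[l==k];print('hole?',c[k].round(),st[k],q.mean(0).round(4))
print(s['shot'])
E
python3 cov.py; ls pics
```

```text
[0.39612487 0.25147066 0.20558043] 1.6883502492041307
cover 0.86 [4.019e-01 2.511e-01 3.000e-04]
mask 0.94 [ 90. 108. 147.] (array([401.1, 251.2]), array([21.1, 89.3]), 92.3, 0.0446, 2724)
depth (array([401.1, 251.2]), array([21.1, 89.3]), 92.3, 0.0446, 2724)
plate (array([401. , 250.5]), array([ 69.2, 199. ]), 91.6, 0.0098, 13252) (array([401.3, 250.9]), array([ 68.2, 198.2]), 91.6, 0.0098, 12485)
bar (array([401.1, 251.2]), array([21.1, 89.3]), 92.3, 0.0446, 2724)
hole? [321. 108.] [312  99  18  19 282] [ 3.981e-01  3.365e-01 -2.000e-04]
hole? [320. 294.] [312 288  16  13 164] [4.030e-01 1.639e-01 2.000e-04]
11
c.png
side0.png
top0.png
w_brown_carton_132.png
w_brown_carton_162.png
w_brown_carton_82.png
w_cover_278.png
w_orange_carton_184.png
w_orange_carton_232.png
w_orange_carton_262.png
wj.png
```

>>> servo_tool --targets '[{"offset": [-0.03,0.17,1],"twist": -0.02},{"offset": [0,0,1],"twist": 0},{"offset": [0,0,1],"twist": 0},{"offset": [0,0,1],"twist": 0},{"offset": [0,0,1],"twist": 0},{"offset": [0,0,1],"twist": 0},{"offset": [0,0,0.8],"twist": 0},{"offset": [0,0,0.46],"twist": 0},{"offset": [0,0,0.2],"twist": 0},{"offset": [0,0,0],"twist": 0}]'

```text
time_s: 29.28
position: [0.4023, 0.2494, 0.0199]
tcp_rot: [0.697, 0.717, -0.0, 0.0]
wrist_force: [0.2, 0.7, 0.7]
opening: 0.999
finger_force: 0.0
```

>>> servo_tool --targets '[{"offset": [0,0,0],"twist": 0},{"offset": [0,0,0],"twist": 0},{"offset": [0,0,0],"twist": 0},{"offset": [0,0,0],"twist": 0},{"offset": [0,0,0],"twist": 0},{"offset": [0,0,0],"twist": 0},{"offset": [0,0,0],"twist": 0},{"offset": [0,0,0],"twist": 0}]' --grip 0.1

```text
time_s: 30.28
position: [0.4016, 0.2496, 0.0198]
tcp_rot: [0.697, 0.717, -0.0, -0.0]
wrist_force: [-1.5, 0.5, 1.1]
opening: 0.232
finger_force: 30.0
```

```bash
python3 - <<'E'
from look import *
o=r.observe();print(o['finger_force'])
plan([.602,.008,.18],2.8)
E
```

```text
30.000105500221252
t 30.27 at [0.4016 0.2496 0.0198] yaw 1.62 open 0.232 F [-1.5  0.5  1.1]
total: offset [-9.89  7.74 -6.41] twist -0.2
```

>>> servo_tool --targets '[{"offset": [0,0,-0.4],"twist": 0},{"offset": [0,0,-1],"twist": 0},{"offset": [0,0,-1],"twist": 0},{"offset": [0,0,-1],"twist": 0},{"offset": [0,0,-1],"twist": 0},{"offset": [-0.5,0.4,-1],"twist": 0},{"offset": [-0.9,0.7,-1],"twist": 0},{"offset": [-0.9,0.7,0],"twist": 0},{"offset": [-0.9,0.7,0],"twist": 0},{"offset": [-0.9,0.7,0],"twist": 0},{"offset": [-0.9,0.7,0],"twist": 0},{"offset": [-0.9,0.7,0],"twist": 0}]'

```text
time_s: 31.78
position: [0.5211, 0.1046, 0.1803]
tcp_rot: [0.697, 0.717, -0.0, -0.0]
wrist_force: [0.2, 0.1, -3.7]
opening: 0.234
finger_force: 30.0
```

>>> servo_tool --targets '[{"offset": [-0.9,0.7,0],"twist": 0},{"offset": [-0.9,0.7,0],"twist": 0},{"offset": [-0.9,0.7,0],"twist": 0},{"offset": [-0.9,0.7,0],"twist": 0},{"offset": [-0.4,0.34,0],"twist": -0.2},{"offset": [0,0,0],"twist": 0},{"offset": [0,0,0],"twist": 0},{"offset": [0,0,0],"twist": 0}]'

```text
time_s: 32.78
position: [0.6018, 0.0088, 0.1799]
tcp_rot: [0.689, 0.725, -0.0, -0.0]
wrist_force: [0.2, -0.2, -3.9]
opening: 0.239
finger_force: 30.0
```

```bash
cat > held.py <<'E'
from look import *
plan([.6013,.008,.08],2.75)
o=r.observe();s=r.snapshot('wrist');T=pose(s,o);P=cloud(s,T)
save('held.png',s['frame'])
z0=o['position'][2]
hsv=cv2.cvtColor(s['frame'],cv2.COLOR_RGB2HSV)
b=(hsv[...,0]>100)&(hsv[...,0]<125)&(hsv[...,1]>90)
print('plate z',np.nanmedian(P[b][:,2])-z0)
q=P[b&(abs(P[...,2]-np.nanmedian(P[b][:,2]))<.006)]
c,_,_,_=np.linalg.lstsq(np.c_[q[:,:2]-o['position'][:2],np.ones(len(q))],q[:,2],rcond=None);print('tilt dz/dx dz/dy',c.round(4))
zm=np.median(q[:,2])
print('plate',rect(P,b,zm-.006,zm+.006),q.min(0).round(4),q.max(0).round(4))
bar=(abs(P[...,2]-(zm+.035))<.006)
print('bar',rect(P,bar,0,1))
for d in r.landmark_of('cover',s)+r.landmark_of('cover_grip',s): print(round(d['conf'],2),w(T,d['position']).round(4))
E
python3 held.py
```

```text
t 32.77 at [0.6018 0.0088 0.1799] yaw 2.89 open 0.239 F [ 0.2 -0.2 -3.9]
total: offset [-0.03 -0.02  3.99] twist 0.02
plate z -0.010235479672453501
tilt dz/dx dz/dy [0.0002 0.0005 0.1696]
plate (array([602.4,  13.8]), array([ 69.6, 193.7]), 92.8, 0.1696, 32875) [ 0.5628 -0.0831  0.1636] [0.6373 0.1122 0.1724]
bar (array([603.9,  12.3]), array([48.8, 89.4]), 110.9, 0.2045, 10638)
0.71 [0.603  0.0078 0.1596]
0.76 [0.5998 0.0131 0.1989]
```

View pics/held.png

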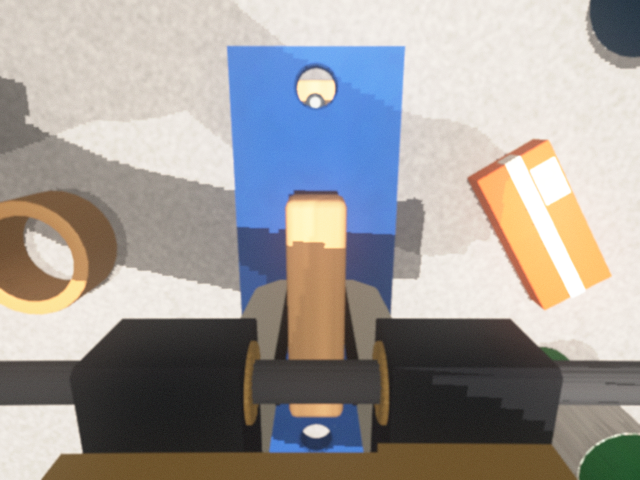

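```bash
cat > hole.py <<'E'
from look import *
def run(zoff=-.0103):
    o=r.observe();s=r.snapshot('wrist');T=pose(s,o);z=o['position'][2]+zoff
    f=s['frame'];hsv=cv2.cvtColor(f,cv2.COLOR_RGB2HSV)
    b=((hsv[...,0]>98)&(hsv[...,0]<128)&(hsv[...,1]>90)).astype(np.uint8)
    cs,h=cv2.findContours(b,cv2.RETR_CCOMP,cv2.CHAIN_APPROX_NONE)
    print('TCP',np.round(o['position'],4),round(yaw(o),2),'t',o['time_s'],'F',np.round(o['wrist_force'],1))
    for c,hh in zip(cs,h[0]):
        if hh[3]<0 or len(c)<25: continue
        u=cv2.undistortPoints(c.astype(np.float64),K(s),np.array(s['dist_coeffs'],float)).reshape(-1,2)
        d=np.c_[u,np.ones(len(u))]@T[:3,:3].T
        X=T[:3,3]+d*((z-T[2,3])/d[:,2])[:,None]
        print('rim',c.reshape(-1,2).mean(0).round(),len(c),'circle',[np.round(v*1000,1) for v in cv2.minEnclosingCircle((X[:,:2]).astype(np.float32))] if 0 else (np.round((X.min(0)+X.max(0))/2,4)[:2],np.round(np.ptp(X,axis=0),4)[:2]))
    return s,o,T
if __name__=='__main__': run()
E
python3 hole.py
```

```text
TCP [0.6021 0.0084 0.1799] 2.86 t 32.925 F [ 0.4 -0.2 -3.3]
rim [316. 431.] 64 circle (array([ 0.6071, -0.0695]), array([0.0153, 0.0104]))
rim [316.  87.] 117 circle (array([0.5986, 0.0951]), array([0.0167, 0.016 ]))
```

>>> servo_tool --targets '[{"offset": [-0.06,-0.03,0.8],"twist": 0},{"offset": [0,0,0.8],"twist": 0},{"offset": [0,0,0.6],"twist": 0},{"offset": [0,0,0.16],"twist": 0},{"offset": [0,0,0],"twist": 0},{"offset": [0,0,0],"twist": 0}]'

```text
time_s: 33.72
position: [0.6021, 0.0061, 0.1215]
tcp_rot: [0.69, 0.724, 0.0, 0.0]
wrist_force: [0.4, -0.7, -3.6]
opening: 0.234
finger_force: 30.0
```

```bash
python3 - <<'E'
from hole import *
s,o,T=run()
f=s['frame']
a=cv2.resize(f[50:130,260:370],None,fx=5,fy=5,interpolation=2);b=cv2.resize(f[400:460,260:370],None,fx=5,fy=5,interpolation=2)
save('holes.png',np.vstack([a,b])[:600])
# world rays to z=.095 for pixel
def px(u,v,z):
    p=cv2.undistortPoints(np.array([[[u,v]]],float),K(s),np.array(s['dist_coeffs'],float)).ravel()
    d=T[:3,:3]@[p[0],p[1],1];return (T[:3,3]+d*(z-T[2,3])/d[2]).round(4)
# bright grey disk inside the hole
for d in r.landmark_of('pin_a',s): print(round(d['conf'],2),w(T,d['position']).round(4))
import pickle;pickle.dump((dict(s),o,T),open('last.pkl','wb'))
E
```

```text
TCP [0.6021 0.0061 0.1215] 2.81 t 33.725 F [ 0.4 -0.7 -3.6]
rim [316. 431.] 64 circle (array([ 0.6071, -0.0718]), array([0.0153, 0.0104]))
rim [316.  87.] 118 circle (array([0.5986, 0.093 ]), array([0.0166, 0.0158]))
0.73 [0.597  0.0937 0.0956]
```

View pics/holes.png

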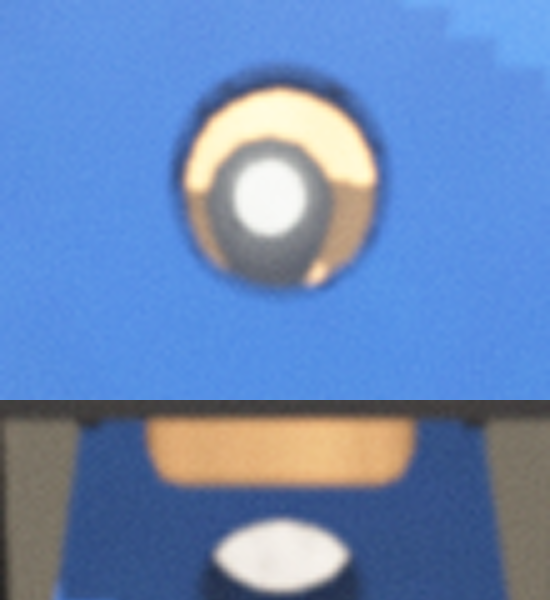

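The pin tip shows in the upper hole at about (313.8, 89.4) px, slightly left of the hole centre (316,87).

```bash
cat > tip.py <<'E'
from hole import *
import pickle,sys
s,o,T=pickle.load(open('last.pkl','rb'))
p=cv2.undistortPoints(np.array([[[float(sys.argv[1]),float(sys.argv[2])]]]),K(s),np.array(s['dist_coeffs'],float)).ravel()
d=T[:3,:3]@[p[0],p[1],1];print((T[:3,3]+d*(.095-T[2,3])/d[2]).round(4))
E
python3 tip.py 313.8 89.4; python3 - <<'E'
from h import *
plan([.601,.006,.1])
E
```

```text
[0.5978 0.0932 0.095 ]
t 33.83 at [0.6021 0.0062 0.1215] yaw 2.82 open 0.235 F [-0.1  0.6 -3.8]
total: offset [-0.01 -0.04  0.86] twist 0.0
```

>>> servo_tool --targets '[{"offset": [0.01,-0.035,0],"twist": 0},{"offset": [0,0,0.2],"twist": 0},{"offset": [0,0,0.2],"twist": 0},{"offset": [0,0,0.2],"twist": 0},{"offset": [0,0,0.2],"twist": 0},{"offset": [0,0,0],"twist": 0}]'

```text
time_s: 34.58
position: [0.6006, 0.0063, 0.1004]
tcp_rot: [0.69, 0.724, -0.0, -0.0]
wrist_force: [-0.2, -0.2, -3.7]
opening: 0.235
finger_force: 30.0
```

>>> servo_tool --targets '[{"offset": [0,0.01,0.2],"twist": 0},{"offset": [0,0,0.2],"twist": 0},{"offset": [0,0,0.15],"twist": 0},{"offset": [0,0,0.1],"twist": 0},{"offset": [0,0,0],"twist": 0}]'

```text
time_s: 35.2
position: [0.601, 0.0064, 0.0844]
tcp_rot: [0.69, 0.724, -0.0, -0.0]
wrist_force: [0.6, 0.3, -4.3]
opening: 0.231
finger_force: 30.0
```

>>> servo_tool --targets '[{"offset": [0,0,0.03],"twist": 0},{"offset": [0,0,0.02],"twist": 0},{"offset": [0,0,0],"twist": 0}]'

```text
time_s: 35.58
position: [0.6011, 0.0064, 0.0834]
tcp_rot: [0.689, 0.724, 0.0, 0.0]
wrist_force: [0.4, -0.6, -4.7]
opening: 0.233
finger_force: 30.0
```

>>> servo_tool --targets '[{"offset": [0,0,0.02],"twist": 0},{"offset": [0,0,0.02],"twist": 0},{"offset": [0,0,0],"twist": 0}]'

```text
time_s: 35.95
position: [0.6012, 0.0064, 0.0829]
tcp_rot: [0.69, 0.724, 0.0, 0.0]
wrist_force: [-0.6, 0.3, 4.8]
opening: 0.229
finger_force: 30.0
```

Contact (+4.8 N): the cover rests on the pile. Release partly, then rise.

>>> servo_tool --targets '[{"offset": [0,0,0],"twist": 0},{"offset": [0,0,0],"twist": 0},{"offset": [0,0,0],"twist": 0},{"offset": [0,0,0],"twist": 0},{"offset": [0,0,-0.5],"twist": 0},{"offset": [0,0,-1],"twist": 0},{"offset": [0,0,-1],"twist": 0},{"offset": [0,0,-1],"twist": 0},{"offset": [0,0,-1],"twist": 0},{"offset": [0,0,-1],"twist": 0},{"offset": [0,0,0],"twist": 0},{"offset": [0,0,0],"twist": 0}]' --grip 0.9

```text
time_s: 37.45
position: [0.6008, 0.0066, 0.2198]
tcp_rot: [0.689, 0.724, 0.0, -0.0]
wrist_force: [-0.4, -0.3, -0.3]
opening: 0.9
finger_force: 0.0
```

```bash
python3 - <<'E'
from look import *
plan([.6,0,.2])
s,P,T=look('cover',(.602,.008),.1,.115)
a=(abs(P[...,0]-.602)<.065)&(abs(P[...,1]-.008)<.115)
print('plate',rect(P,a,.067,.079)); q=P[a&(abs(P[...,2]-.073)<.005)]
print('tilt',np.linalg.lstsq(np.c_[q[:,:2],np.ones(len(q))],q[:,2],rcond=None)[0].round(4))
print('board',rect(P,a,.009,.021))
E
```

```text
t 37.45 at [0.6008 0.0066 0.2198] yaw 2.83 open 0.9 F [-0.4 -0.3 -0.3]
total: offset [-0.26 -0.04  0.79] twist 0.0
cover 0.76 [0.6063 0.0076 0.0659]
mask 0.84 [ 98. 109. 144.] (array([602. ,   8.8]), array([21.3, 89. ]), 92.9, 0.1076, 3686)
depth (array([602. ,   8.8]), array([21.3, 89. ]), 92.9, 0.1076, 3686)
plate (array([602. ,   7.9]), array([ 69.4, 200. ]), 92.8, 0.0727, 17324)
tilt [-0.0003 -0.0007  0.0729]
board (array([602.4,   8.1]), array([109.7, 208.6]), 92.7, 0.0147, 6048)
```

Plate is level, its top at 72.7 mm (flush) and centred to within 0.5 mm. Handing in.

```bash
python3 -c "
from station import r
print(r.finish_job())"
```

```text
the job is handed in; nothing more can be done
None
```

The two-pack is made up and handed in after about 37 s of robot time: brown on the mark, orange squarely on it, and the cover flush and level over both pins, everything let go; the purple carton and tape roll were never touched, and the verdict was not shown to me.

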